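# Put the washed dough cutters away in reverse order

### The job

The four washed dough cutters stand in a row on the draining tray. Move them to the wooden storage rack in the reverse order: the cutter that now stands at the left end goes in the rack's right-end bay, the next one in the bay beside it, and so on, until the one from the right end stands in the left-end bay. Set each cutter upright in the middle of its own bay, never tipping one over, and let go of all of them.

Things in the scene. Friction and masses are not known exactly. Their poses are not given: they have to be found in the camera images.
- big_round_centre (a point): the large round dough cutter: blade drum 66 mm across, 35 mm high, plain steel, closed on top, with an upright round wooden knob in the middle (40 mm tall, 24 mm across, 18 mm at its lowest 8 mm). 75 mm tall in all, about 0.1 kg, loose, upright at the start, any yaw. Point: on its axis, half-way up, 37.5 mm above its underside; the knob's grip is centred about 20 mm above the point. z up.
- small_round_centre (a point): the small round dough cutter: blade drum 40 mm across, 35 mm high, plain steel, closed on top, with an upright round wooden knob in the middle (40 mm tall, 24 mm across, 18 mm at its lowest 8 mm). 75 mm tall in all, about 0.1 kg, loose, upright at the start, any yaw. Point: on its axis, half-way up, 37.5 mm above its underside; the knob's grip is centred about 20 mm above the point. z up.
- square_centre (a point): the square dough cutter: blade drum 52 x 52 mm, 35 mm high, plain steel, closed on top, with an upright round wooden knob in the middle (40 mm tall, 24 mm across, 18 mm at its lowest 8 mm). 75 mm tall in all, about 0.1 kg, loose, upright at the start, any yaw. Point: on its axis, half-way up, 37.5 mm above its underside; the knob's grip is centred about 20 mm above the point. z up.
- flower_centre (a point): the flower-shaped dough cutter: blade drum with six round petals, 64 mm across over the petals, 35 mm high, plain steel, closed on top, with an upright round wooden knob in the middle (40 mm tall, 24 mm across, 18 mm at its lowest 8 mm). 75 mm tall in all, about 0.1 kg, loose, upright at the start, any yaw. Point: on its axis, half-way up, 37.5 mm above its underside; the knob's grip is centred about 20 mm above the point. z up.
- mat_big_round: thin square black rubber mat, 86 x 86 x 5 mm, fixed on the draining tray; the four mats look alike. This is the one under the big round cutter at the start, so it still shows that cutter's old place in the row afterwards. Origin: centre of its underside. z up.
- mat_small_round: thin square black rubber mat, 86 x 86 x 5 mm, fixed on the draining tray; the four mats look alike. This is the one under the small round cutter at the start, so it still shows that cutter's old place in the row afterwards. Origin: centre of its underside. z up.
- mat_square: thin square black rubber mat, 86 x 86 x 5 mm, fixed on the draining tray; the four mats look alike. This is the one under the square cutter at the start, so it still shows that cutter's old place in the row afterwards. Origin: centre of its underside. z up.
- mat_flower: thin square black rubber mat, 86 x 86 x 5 mm, fixed on the draining tray; the four mats look alike. This is the one under the flower cutter at the start, so it still shows that cutter's old place in the row afterwards. Origin: centre of its underside. z up.
- drain_tray: shallow aluminium draining tray, 100 x 396 mm, fixed; floor 6 mm, rim 12 mm above the table; the four mats lie in a row along its y axis at y = -142.5, -47.5, 47.5, 142.5 mm. Origin: centre of its underside. x points roughly away from the robot, y roughly to the robot's left. May be nearer the robot than the storage rack, or farther.
- storage_rack: wooden storage rack, 100 x 392 mm, fixed, four equal open empty bays in a row along its y axis, bay centres at x = 0, y = -142.5, -47.5, 47.5, 142.5 mm; bay floor 10 mm, rims and dividers 19 mm above the table; bays at least 86 mm square inside. Origin: centre of its underside. x points roughly away from the robot, y roughly to the robot's left.
Mind the look-alikes: they are no part of the job. What is shaped like the part that bears flower_centre but green or orange is not meant.

How it is judged:
By the outcome, as a careful person would: the job done as asked, in the order asked, and still so for the second after the job is handed in, with the robot touching nothing.
It also fails if it takes over 112 s, if anything falls off the work surface, if the arm or the gripper's body presses on something with over 40 N, if the wrist force passes 120 N, or if a joint passes its speed limit or range.

### The arm

A 7-joint arm with a two-finger parallel gripper is mounted at the origin on the work surface. World frame = base frame: x ahead of the robot, y to its left, z up, the work surface at z = 0. Lengths are in mm, angles in rad, forces in N, time in s.
With the tool pointing down it reaches from about 425 to 1025 mm from the base axis. Payload 9.4 kg.
Tool frame: the origin (TCP) lies at the very end of the fingers, on their centre line; the grasp point (between the pads) lies arm.grip_depth behind it (arm.grip_depth is the distance from the TCP to the grasp point, in mm); x points along the fingers, z is the direction in which the jaws open and shut, and the axes are right-handed (so a half turn about x gives the same grasp; the last joint's range is limited). The gripper opens to 93 mm and grips with 3 to 60 N. Pads are 15 mm wide; open, the fingers measure 128 mm over their backs; the gripper's body (75 mm by 188 mm) begins 65 mm behind the grasp point.
Start: joints at [-1.338, 0.599, -0.003, 1.599, 0.002, 0.943, -0.08], TCP at [221.034, 690.484, 218.618] pointing down, gripper open.
Joint ranges: [-2.57, 2.57], [-0.35, 1.97], [-1.29, 1.29], [0.11, 2.56], [-1.05, 4.19], [0.11, 1.86], [-2.63, 2.63]. Speed limits (rad/s): [2.22, 2.22, 3.01, 3.01, 3.14, 3.14, 3.14].

### API

Orientations are given as [roll, pitch, yaw] about the fixed x, y, z axes, in that order (R = Rz(yaw) Ry(pitch) Rx(roll)).
In Python, from bench import arm gives the robot as it stands.
- The arm moves only by the tool step_arm, never from a script. Its argument "plan" is a list of rows, each an object with "claw": the finger opening in mm, from 0 to 93; "dp": the shift along the tool's x, y, z in mm, a list of three; "twist": the turn, a rotation vector about the tool's x, y, z in rad, a list of three. In form: [{"claw": claw, "dp": [tx, ty, tz], "twist": [wx, wy, wz]}, ...]. A call has 1 to 12 rows; each row shifts and turns the pose as measured when the row begins, along the tool's axes as they then stand; what a row does not reach is not made up. A row lasts 1/8 s, in which the tool goes at most 62.5 mm and 10.7 degrees, less where a joint would pass 70% of its speed; a pose out of reach is approached as far as the arm can. A call with a gripper value outside its range is refused whole. The fingers move at their own pace and stop on an object; the grip force is fixed at half the most. Time passes only in rows, so rows that do not move let the fingers close. It gives the time, the measured TCP pose, the force and the opening at its end, in the units of the state.
- arm.sense(): the state, without advancing time (a new reading comes with each control period).
- arm.read_camera(name): name is "scene" or "side" or "wrist"; returns (picture, depth): 480x640x3 uint8, red, green, blue; 480x640 float32, mm along the optical axis (not along the pixel's ray), 0 where there is no reading.
- arm.calibration(name): a dict with "K" (3x3 intrinsics, pixels), "dist" ([k1, k2, p1, p2, k3] as OpenCV has them; the pictures are not rectified), "xyz" and "attitude" of the camera in the world; the wrist camera has in their place "tool_from_camera" (4x4, takes a point from camera to tool coordinates, whose origin is the TCP and whose axes are the tool frame's). Camera axes: x right, y down, z forward; pixel columns grow to the right and rows downward; lengths in mm; the calibration is good to about 2 mm. A picture is of the moment at which its call begins: read the wrist's pose just before it. calibration takes no time and is no camera call.
- arm.job_done(): hands the job in, once; it reports no verdict.
Trained networks look in the newest picture that a camera, given by its name, has taken for a name from the list of things; names that differ only in an ending like _2 or _b are one class to them, and where a whole thing is asked for, a point or a joint stands for the part that bears it (a point fixed in the world has none). Each returns a list of dicts, best first, with "conf" (0 to 1); they miss things now and then, are a little off and sometimes report something else, mostly with a low value. They report only what shows in the picture. A call takes as long as a camera call. They do not tell look-alikes from the thing itself.
- arm.boxes_of(camera, label): "pixel" ([column, row] in pixels, amid what is visible of it).
The state is a dict: "time_s": time; "qpos": joint angles; "qd": joint speeds; "joint_torque": joint torques, N m; "position": TCP position; "orientation": TCP orientation; "ft_force": force on the tool from outside, world axes, zero at the start; "wrist_torque": the same for the moment, N m; "width": opening from 0.0 (shut) to 1.0 (fully open).
Only numpy, scipy, OpenCV 4.12 (cv2) and the standard library are available. Lean on these libraries where they do the work, as an engineer would, in place of code of your own. Each camera call takes 0.05 s, during which the arm holds its last target.

## Working session

There is one attempt and no reset: what is moved stays moved. The work goes in short steps, Python scripts to look and compute and a tool call to move; the robot and the scene stay as the last step left them, time stands still between calls to the robot, and variables do not carry over. Pictures are saved under pics/ and viewed, and the job is handed in when it is done.

Besides the shell and the picture viewer there is one more tool, called after "Emit:" as a command line: name --argument value ..., lists and objects as JSON in quotes. step_arm: Moves the arm, as the interface text tells. Its arguments: {"type":"object","properties":{"plan":{"type":"array","items":{"type":"object","properties":{"claw":{"type":"number"},"dp":{"type":"array","items":{"type":"number"}},"twist":{"type":"array","items":{"type":"number"}}}}}},"required":["plan"]}

```bash
ls; mkdir -p pics; cat > h.py <<'E'
from bench import arm
import numpy as np, cv2
from scipy.spatial.transform import Rotation as R
def snap(cam,name):
    s=arm.sense(); p,d=arm.read_camera(cam)
    cv2.imwrite(f'pics/{name}.png',p[:,:,::-1]); np.savez(f'pics/{name}.npz',p=p,d=d,pos=s['position'],ori=s['orientation'])
    return s,p,d
def campose(cam,s=None):
    c=arm.calibration(cam)
    if cam=='wrist':
        T=np.eye(4);T[:3,:3]=R.from_euler('xyz',s['orientation']).as_matrix();T[:3,3]=s['position']
        return c,T@np.array(c['tool_from_camera'])
    T=np.eye(4);a=np.array(c['attitude'])
    T[:3,:3]=a if a.shape==(3,3) else R.from_euler('xyz',a).as_matrix();T[:3,3]=c['xyz'];return c,T
def ray(c,T,px):
    u=cv2.undistortPoints(np.array([[px]],float),np.array(c['K'],float),np.array(c['dist'],float))[0,0]
    return T[:3,3],T[:3,:3]@np.array([u[0],u[1],1])
def atz(c,T,px,z):
    o,r=ray(c,T,px);return o+r*(z-o[2])/r[2]
def atd(c,T,px,d):
    o,r=ray(c,T,px);return o+r*d[int(round(px[1])),int(round(px[0]))]
E
python3 - <<'E'
from h import *
for k in ('scene','side','wrist'):
    print(k,arm.calibration(k))
s,p,d=snap('scene','s0'); 
for l in ['big_round_centre','small_round_centre','square_centre','flower_centre','drain_tray','storage_rack']:
    print(l,[(np.round(b['pixel']),round(b['conf'],2)) for b in arm.boxes_of('scene',l)])
snap('side','d0');s=snap('wrist','w0')[0];print(s,arm.grip_depth)
E
```

```text
pics
scene {'K': array([[599.77520826,   0.        , 323.9428577 ],
       [  0.        , 599.77520826, 238.9343034 ],
       [  0.        ,   0.        ,   1.        ]]), 'dist': array([0.05112169, 0.        , 0.        , 0.        , 0.        ]), 'xyz': array([981.88001087, 228.97534053, 817.6317906 ]), 'attitude': array([-2.51466331,  0.00971262,  2.05462813])}
side {'K': array([[483.66335444,   0.        , 327.78389278],
       [  0.        , 483.66335444, 251.99094848],
       [  0.        ,   0.        ,   1.        ]]), 'dist': array([-0.12741861,  0.        ,  0.        ,  0.        ,  0.        ]), 'xyz': array([ 460.68296126, -631.21565949,  624.18235659]), 'attitude': array([-2.31888707, -0.00994033, -0.04660863])}
wrist {'K': array([[367.09337678,   0.        , 315.07463034],
       [  0.        , 367.09337678, 245.94816219],
       [  0.        ,   0.        ,   1.        ]]), 'dist': array([-0.01933551,  0.        ,  0.        ,  0.        ,  0.        ]), 'tool_from_camera': array([[ 3.59446393e-04, -2.89268853e-01,  9.57247826e-01,
        -1.67493461e+02],
       [-1
[... 606 characters left out ...]
_s': 0.4, 'qpos': array([-1.33770131,  0.5994931 , -0.00251388,  1.59952288,  0.00181501,
        0.94290648, -0.07979241]), 'qd': array([ 1.16068721e-03, -9.52914545e-04,  7.42823108e-05, -1.44600666e-03,
        4.29051572e-04, -3.22396505e-05,  4.66968096e-04]), 'joint_torque': array([-2.42924711e-03, -7.64034891e+01,  1.49390962e+00, -2.52370673e+01,
       -5.24519209e-02,  1.22868852e-02,  9.91826278e-05]), 'position': array([221.00833819, 690.39958659, 218.43399241]), 'orientation': array([-2.91008186,  1.57046491, -1.64903077]), 'ft_force': array([ 0.44352749, -0.32722864,  0.05998773]), 'wrist_torque': array([ 0.01833489,  0.02186817, -0.00662832]), 'width': 0.9979513686508547} 18.8
```

View pics/s0.png

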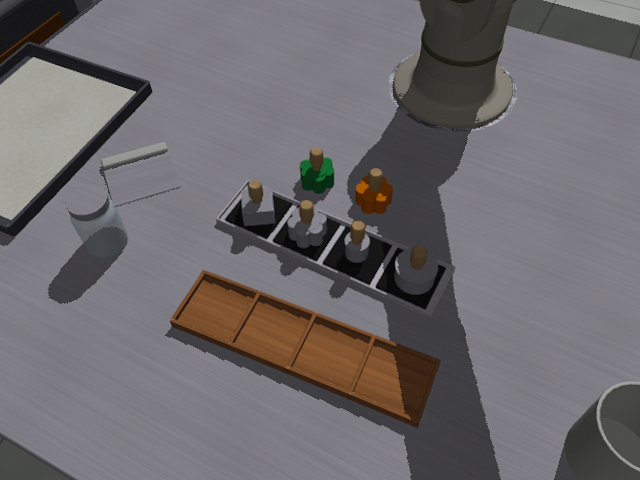

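View pics/d0.png

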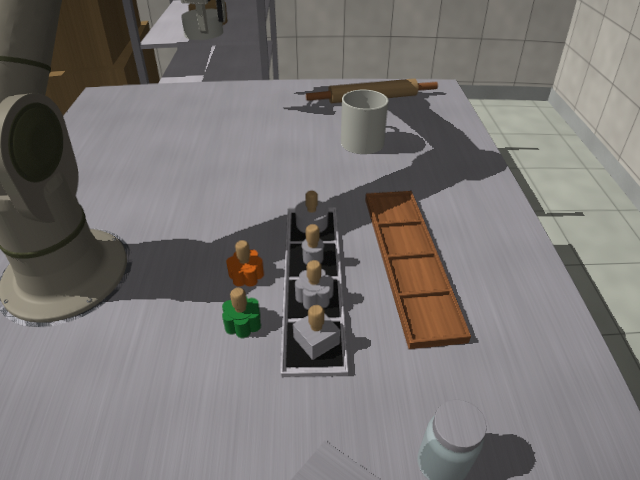

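View pics/w0.png

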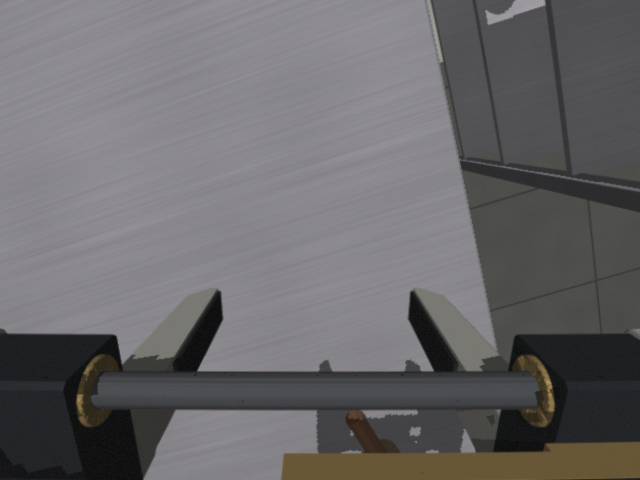

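Scene: steel cutters on the tray, from the left (+y) end: big round (415,265), small round (357,242), flower (305,224), square (257,203). Look-alikes: green (317,172) and orange (375,190) flowers, which stand off the tray. The rack is at about (307,346).

```bash
cat >> h.py <<'E'
def cloud(cam,p,d,s=None):
    c,T=campose(cam,s);v,u=np.mgrid[0:480,0:640]
    n=cv2.undistortPoints(np.stack([u,v],-1).reshape(-1,1,2).astype(float),np.array(c['K']),np.array(c['dist'])).reshape(480,640,2)
    P=np.dstack([n[...,0]*d,n[...,1]*d,d])
    return P@T[:3,:3].T+T[:3,3]
E
python3 - <<'E'
from h import *
for cam,n in (('scene','s0'),('side','d0')):
    z=np.load(f'pics/{n}.npz');p,d=z['p'],z['d'];W=cloud(cam,p,d);hsv=cv2.cvtColor(p,cv2.COLOR_RGB2HSV)
    ok=(d>0)
    reg=ok&(W[...,0]>400)&(W[...,0]<850)&(W[...,1]>-350)&(W[...,1]<350)
    tab=reg&(abs(W[...,2])<8);print(cam,'table z',np.median(W[...,2][tab]))
    kn=reg&(W[...,2]>58)&(W[...,2]<110)
    nl,lab,st,ce=cv2.connectedComponentsWithStats(kn.astype(np.uint8))
    for i in range(1,nl):
        if 40<st[i,4]<1500:
            Q=W[lab==i];top=Q[Q[:,2]>np.percentile(Q[:,2],97)-4]
            print(' knob',ce[i].round(),'top',top.mean(0).round(1),len(top),'all',Q.mean(0).round(1))
    for nm,m in (('rack',(hsv[...,0]<15)&(hsv[...,1]>120)&(W[...,2]<35)&(W[...,2]>-5)&reg),):
        nl,lab,st,ce=cv2.connectedComponentsWithStats(m.astype(np.uint8));i=1+np.argmax(st[1:,4])
        Q=W[lab==i];Q=Q[Q[:,2]>13]
        print(nm,cv2.minAreaRect(Q[:,:2].astype(np.float32)),np.percentile(Q[:,2],[5,50,95]).round(1))
E
```

```text
scene table z -0.8609055592015693
 knob [255. 189.] top [ 470.4 -175.2   85.4] 90 all [ 474.  -172.9   76.9]
 knob [105. 218.] top [ 633.3 -346.6  107.9] 77 all [ 633.8 -344.9   83.4]
 knob [306. 210.] top [469.9 -81.1  85.3] 98 all [473.2 -79.1  77.3]
 knob [357. 230.] top [470.1   9.1  85.1] 117 all [473.2  10.9  77.8]
 knob [419. 255.] top [469.2 111.8  84.7] 131 all [472.6 112.6  77.6]
rack ((649.5848999023438, 7.5830841064453125), (101.94065856933594, 392.3906555175781), 4.2420148849487305) [13.9 17.4 19.9]
side table z 1.2649852395991275
 knob [311. 199.] top [468.6 108.8  86.2] 67 all [468.1 104.7  76.6]
 knob [312. 234.] top [468.3   7.6  86.1] 85 all [468.3   4.   77.3]
 knob [313. 270.] top [468.6 -81.9  87.4] 107 all [468.5 -85.8  79. ]
 knob [316. 316.] top [ 469.3 -176.4   86.9] 144 all [ 469.4 -180.2   79. ]
rack ((649.0676879882812, 8.111801147460938), (101.51348114013672, 394.00067138671875), 4.18346643447876) [13.2 18.9 21.7]
```

```bash
python3 - <<'E'
import cv2
a=cv2.imread('pics/s0.png')[140:320,200:480];cv2.imwrite('pics/c0.png',cv2.resize(a,None,fx=2.8,fy=2.8,interpolation=2))
E
```

```text
(no output)
```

View pics/c0.png

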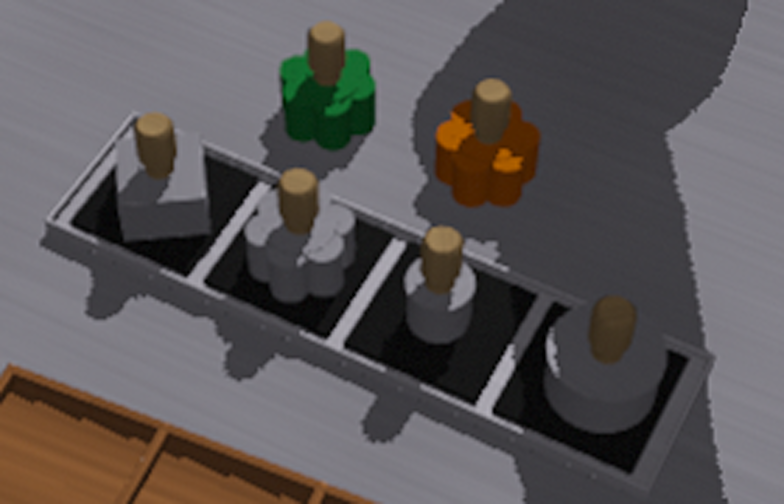

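```bash
cat >> h.py <<'E'
def go(t,jaw=None):
    """delta to target t in tool axes; jaw = wanted world angle of tool z (mod pi), deg"""
    s=arm.sense();M=R.from_euler('xyz',s['orientation']).as_matrix();p=s['position']
    print('t',round(s['time_s'],2),'pos',p.round(1),'ax x',M[:,0].round(3),'jaw',round(float(np.degrees(np.arctan2(M[1,2],M[0,2]))),1),'w',round(s['width']*93,1),'F',s['ft_force'].round(1),'q',s['qpos'].round(2))
    D=M.T@(np.array(t)-p);print('dp',D.round(1))
    if jaw is not None:
        j=np.radians(jaw);z=np.array([np.cos(j),np.sin(j),0])
        if z@M[:,2]<0:z=-z
        x=np.array([0,0,-1.]);G=np.stack([x,np.cross(z,x),z],1)
        print('twist',R.from_matrix(M.T@G).as_rotvec().round(3),'dp in goal axes',(G.T@(np.array(t)-p)).round(1))
E
python3 -c "
from h import *
go([469,110.3,150],90)"
```

```text
t 0.45 pos [221.  690.5 218.6] ax x [ 0. -0. -1.] jaw 72.3 w 93.1 F [-0.7  0.3  0.7] q [-1.34  0.6  -0.    1.6   0.    0.94 -0.08]
dp [  68.6 -413.  -476.9]
twist [-0.31 -0.    0.  ] dp in goal axes [  68.6 -248.  -580.2]
```

Emit:
step_arm --plan '[{"claw": 60,"dp": [0,0,0],"twist": [-0.155,0,0]},{"claw": 50,"dp": [0,0,0],"twist": [-0.155,0,0]},{"claw": 50,"dp": [0,-23,-54],"twist": [0,0,0]},{"claw": 50,"dp": [0,-23,-54],"twist": [0,0,0]},{"claw": 50,"dp": [0,-23,-54],"twist": [0,0,0]},{"claw": 50,"dp": [0,-23,-54],"twist": [0,0,0]},{"claw": 50,"dp": [0,-23,-54],"twist": [0,0,0]},{"claw": 50,"dp": [0,-23,-54],"twist": [0,0,0]},{"claw": 50,"dp": [0,-23,-54],"twist": [0,0,0]},{"claw": 50,"dp": [0,-23,-54],"twist": [0,0,0]},{"claw": 50,"dp": [0,-23,-54],"twist": [0,0,0]},{"claw": 50,"dp": [0,0,0],"twist": [0,0,0]}]'

```text
time_s: 1.95
position: [440.0, 193.1, 218.4]
orientation: [-0.824, 1.565, 0.757]
ft_force: [0.5, 0.3, 0.5]
width: 0.54
```

```bash
python3 -c "
from h import *
go([469,110.3,150],90)"
```

```text
t 1.95 pos [440.  193.1 218.4] ax x [ 0.004  0.004 -1.   ] jaw 90.6 w 50.3 F [0.5 0.3 0.5] q [-0.48  0.31 -0.07  2.15  0.03  0.68  1.01]
dp [ 68.2 -27.9 -83.4]
twist [0.01  0.004 0.004] dp in goal axes [ 68.4 -29.  -82.8]
```

Emit:
step_arm --plan '[{"claw": 50,"dp": [20,-10,-41],"twist": [0.01,0.004,0.004]},{"claw": 50,"dp": [20,-10,-42],"twist": [0,0,0]},{"claw": 50,"dp": [20,-8,0],"twist": [0,0,0]},{"claw": 50,"dp": [0,0,0],"twist": [0,0,0]}]'

```text
time_s: 2.45
position: [470.4, 111.9, 158.0]
orientation: [-0.878, 1.566, 0.695]
ft_force: [1.0, -0.4, -0.0]
width: 0.54
```

```bash
python3 -c "
from h import *
s,p,d=snap('wrist','w1')
W=cloud('wrist',p,d,s)
m=(d>0)&(W[...,2]>58)&(W[...,2]<95)&(abs(W[...,0]-470)<60)&(abs(W[...,1]-50)<140)
nl,lab,st,ce=cv2.connectedComponentsWithStats(m.astype(np.uint8))
for i in range(1,nl):
    if st[i,4]>60:
        Q=W[lab==i];t=Q[Q[:,2]>np.percentile(Q[:,2],97)-4];print(ce[i].round(),st[i,4],t.mean(0).round(1),t.min(0).round(1),t.max(0).round(1))
go([469,110.3,52],90)"
```

```text
[ 49. 248.] 1547 [467.8 -78.5  86.9] [457.1 -89.8  84.2] [479.6 -68.3  89.4]
[173. 248.] 1309 [467.5  11.1  86.9] [457.   -0.5  84.3] [479.3  22.4  89.2]
[315. 249.] 1098 [467.5 112.   86.8] [456.6 101.   84.3] [479.3 123.1  89.5]
t 2.5 pos [470.3 111.9 158.7] ax x [ 0.004  0.003 -1.   ] jaw 90.1 w 50.2 F [-0.1 -0.8 -0.2] q [-0.31  0.4  -0.05  2.2   0.03  0.53  1.19]
dp [106.7   1.7  -2. ]
twist [0.003 0.003 0.004] dp in goal axes [106.7   1.3  -1.6]
```

View pics/w1.png

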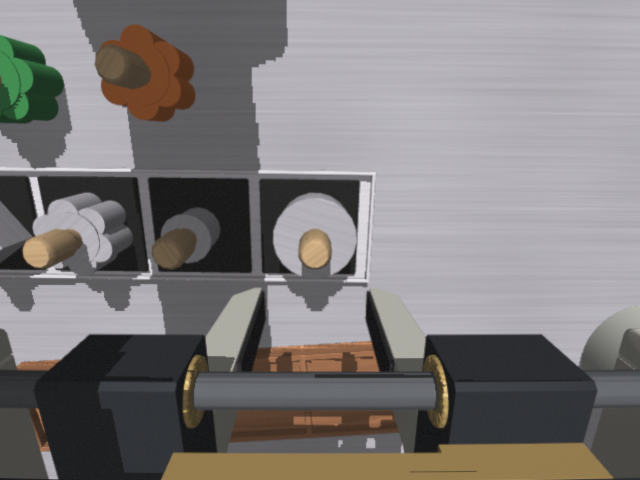

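The wrist view shows the big round cutter's knob between the fingers at (315,249), confirmed at about (468,112).

Emit:
step_arm --plan '[{"claw": 50,"dp": [45,2,-0.5],"twist": [0.003,0.003,0.004]},{"claw": 50,"dp": [35,0,0],"twist": [0,0,0]},{"claw": 50,"dp": [22,0,0],"twist": [0,0,0]},{"claw": 50,"dp": [3,0,0],"twist": [0,0,0]}]'

```text
time_s: 3.0
position: [470.3, 117.4, 55.3]
orientation: [-1.042, 1.563, 0.535]
ft_force: [0.2, -1.1, 0.6]
width: 0.535
```

```bash
python3 -c "
from h import *
go([468.5,111.3,52],90)"
```

```text
t 3.0 pos [470.3 117.4  55.3] ax x [ 0.007  0.004 -1.   ] jaw 90.3 w 49.7 F [ 0.2 -1.1  0.6] q [-0.34  0.59 -0.03  2.28  0.06  0.26  1.16]
dp [ 3.2  1.8 -6.1]
twist [0.006 0.004 0.007] dp in goal axes [ 3.3  1.8 -6.1]
```

Emit:
step_arm --plan '[{"claw": 50,"dp": [2,2,-6],"twist": [0.006,0.004,0.007]},{"claw": 50,"dp": [1,0,0],"twist": [0,0,0]}]'

```text
time_s: 3.25
position: [468.8, 112.2, 54.0]
orientation: [-1.144, 1.569, 0.428]
ft_force: [0.3, 0.1, 0.2]
width: 0.535
```

```bash
python3 -c "
from h import *
go([468.5,111.3,52],90)"
```

```text
t 3.25 pos [468.8 112.2  54. ] ax x [ 0.002  0.001 -1.   ] jaw 90.0 w 49.8 F [0.3 0.1 0.2] q [-0.33  0.59 -0.03  2.28  0.06  0.27  1.16]
dp [ 2.   0.3 -0.9]
twist [0.001 0.001 0.002] dp in goal axes [ 2.   0.3 -0.9]
```

Close, then lift slightly.

Emit:
step_arm --plan '[{"claw": 20,"dp": [2,0.3,-0.9],"twist": [0,0,0]},{"claw": 12,"dp": [0,0,0],"twist": [0,0,0]},{"claw": 12,"dp": [0,0,0],"twist": [0,0,0]},{"claw": 12,"dp": [0,0,0],"twist": [0,0,0]},{"claw": 12,"dp": [0,0,0],"twist": [0,0,0]}]'

```text
time_s: 3.88
position: [469.2, 111.3, 53.4]
orientation: [-1.183, 1.566, 0.388]
ft_force: [-0.7, 0.1, -1.5]
width: 0.252
```

```bash
python3 -c "
from h import *
go([659.8,-134.3,175],90)"
```

```text
t 3.88 pos [469.2 111.3  53.4] ax x [ 0.004  0.002 -1.   ] jaw 90.0 w 23.4 F [-0.7  0.1 -1.5] q [-0.33  0.59 -0.03  2.28  0.06  0.26  1.16]
dp [-121.3 -191.1 -245.4]
twist [0.    0.002 0.004] dp in goal axes [-121.6 -190.6 -245.6]
```

Emit:
step_arm --plan '[{"claw": 12,"dp": [-20,0,0],"twist": [0,0,0]},{"claw": 12,"dp": [-40,0,0],"twist": [0,0,0]},{"claw": 12,"dp": [-45,0,0],"twist": [0,0,0]},{"claw": 12,"dp": [-5,-15,-20],"twist": [0,0,0]},{"claw": 12,"dp": [0,-28,-36],"twist": [0,0,0]},{"claw": 12,"dp": [0,-28,-36],"twist": [0,0,0]},{"claw": 12,"dp": [0,-28,-36],"twist": [0,0,0]},{"claw": 12,"dp": [0,-28,-36],"twist": [0,0,0]},{"claw": 12,"dp": [0,-28,-36],"twist": [0,0,0]},{"claw": 12,"dp": [0,-20,-25],"twist": [0,0,0]},{"claw": 12,"dp": [0,0,0],"twist": [0,0,0]}]'

```text
time_s: 5.25
position: [647.3, -120.3, 164.9]
orientation: [0.488, 1.57, 2.063]
ft_force: [-0.6, 1.2, -2.0]
width: 0.249
```

```bash
python3 -c "
from h import *
snap('wrist','w2');snap('side','d2')
a=np.hstack([cv2.resize(cv2.imread('pics/'+n+'.png'),(400,300)) for n in ('w2','d2')]);cv2.imwrite('pics/j2.png',a)
go([659.8,-134.3,52.4],90)"
```

```text
t 5.35 pos [ 646.  -117.5  165. ] ax x [-0.002  0.002 -1.   ] jaw 90.4 w 23.2 F [-0.1  0.5 -1.3] q [ 0.13  0.58 -0.05  1.81  0.04  0.76  1.63]
dp [112.5 -13.8 -17.2]
twist [ 0.007  0.002 -0.002] dp in goal axes [112.6 -13.8 -16.8]
```

View pics/j2.png

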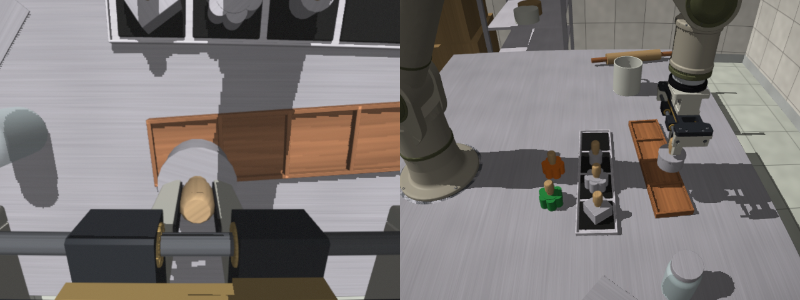

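```bash
python3 -c "
from h import *
z=np.load('pics/w2.npz');s=dict(position=z['pos'],orientation=z['ori']);p,d=z['p'],z['d']
W=cloud('wrist',p,d,s);hsv=cv2.cvtColor(p,cv2.COLOR_RGB2HSV)
m=(d>0)&(hsv[...,0]<15)&(hsv[...,1]>110)&(W[...,2]>-5)&(W[...,2]<30)&(W[...,1]>-250)
a=np.radians(4.2);L=(W[...,:2]-[649.3,7.8])@np.array([[np.cos(a),-np.sin(a)],[np.sin(a),np.cos(a)]])
Q=W[m];q=L[m]
print(np.percentile(Q[:,2],[2,50,98]))
print('ymin',np.percentile(q[:,1],[.3,1,2]))
for y0 in (-180,-160,-100,-60,-40,0,40,100):
    k=(abs(q[:,1]-y0)<8);
    if k.sum()>30: print(y0,k.sum(),np.percentile(q[k,0],[1,99]).round(1))
"
```

```text
[ 9.91751617 11.60610317 21.15174709]
ymin [-193.19439865 -191.11028205 -188.83911708]
-180 1303 [-50.   22.6]
-160 850 [-50.8  -4. ]
-100 895 [-50.7  -6.2]
-60 1896 [-49.9  46.8]
-40 1891 [-49.9  46.8]
0 1765 [-50.   47.6]
40 1948 [-50.1  47.7]
100 1634 [-50.4  47.8]
```

Emit:
step_arm --plan '[{"claw": 12,"dp": [15,-12,-14],"twist": [0.007,0.002,-0.002]},{"claw": 12,"dp": [30,-2,-3],"twist": [0,0,0]},{"claw": 12,"dp": [0,0,0],"twist": [0,0,0]}]'

```text
time_s: 5.72
position: [660.1, -132.7, 117.9]
orientation: [0.431, 1.57, 2.004]
ft_force: [0.1, 1.0, -1.5]
width: 0.25
```

```bash
python3 -c "
from h import *
go([659.8,-134.3,52.4],90)"
```

```text
t 5.72 pos [ 660.1 -132.7  117.9] ax x [-0.     0.001 -1.   ] jaw 90.1 w 23.3 F [ 0.1  1.  -1.5] q [ 0.15  0.65 -0.05  1.8   0.05  0.69  1.65]
dp [65.5  0.3 -1.7]
twist [ 0.003  0.001 -0.   ] dp in goal axes [65.5  0.3 -1.6]
```

Emit:
step_arm --plan '[{"claw": 12,"dp": [25,0.3,-1.6],"twist": [0.003,0.001,0]},{"claw": 12,"dp": [20,0,0],"twist": [0,0,0]},{"claw": 12,"dp": [8,0,0],"twist": [0,0,0]},{"claw": 12,"dp": [0,0,0],"twist": [0,0,0]}]'

```text
time_s: 6.22
position: [661.4, -133.4, 65.2]
orientation: [-1.727, 1.569, -0.156]
ft_force: [-0.4, -0.0, -0.9]
width: 0.25
```

```bash
python3 -c "
from h import *
go([659.8,-134.3,52.4],90)"
```

```text
t 6.22 pos [ 661.4 -133.4   65.2] ax x [ 0.002 -0.    -1.   ] jaw 90.1 w 23.2 F [-0.4 -0.  -0.9] q [ 0.14  0.72 -0.04  1.83  0.05  0.59  1.64]
dp [12.8  1.7 -0.9]
twist [ 0.001 -0.     0.002] dp in goal axes [12.8  1.6 -0.9]
```

Emit:
step_arm --plan '[{"claw": 12,"dp": [6,1.6,-0.9],"twist": [0.001,0,0.002]},{"claw": 12,"dp": [4,0,0],"twist": [0,0,0]},{"claw": 12,"dp": [2,0,0],"twist": [0,0,0]},{"claw": 12,"dp": [1.5,0,0],"twist": [0,0,0]},{"claw": 12,"dp": [0,0,0],"twist": [0,0,0]}]'

```text
time_s: 6.85
position: [660.9, -134.5, 52.9]
orientation: [-1.813, 1.568, -0.242]
ft_force: [0.1, -0.4, -1.1]
width: 0.251
```

```bash
python3 -c "
from h import *
go([659.8,-134.3,52.4],90)"
```

```text
t 6.85 pos [ 660.9 -134.5   52.9] ax x [ 0.003 -0.001 -1.   ] jaw 90.0 w 23.3 F [ 0.1 -0.4 -1.1] q [ 0.14  0.73 -0.04  1.84  0.05  0.57  1.64]
dp [0.5 1.1 0.2]
twist [-0.    -0.001  0.003] dp in goal axes [0.5 1.1 0.2]
```

Emit:
step_arm --plan '[{"claw": 12,"dp": [1.5,1,0],"twist": [0,-0.001,0.003]},{"claw": 12,"dp": [0,0,0],"twist": [0,0,0]}]'

```text
time_s: 7.1
position: [660.8, -134.4, 52.6]
orientation: [-1.438, 1.569, 0.133]
ft_force: [-0.2, 0.7, -0.9]
width: 0.253
```

```bash
python3 -c "
from h import *
go([659.8,-134.3,52.4],90)"
```

```text
t 7.1 pos [ 660.8 -134.4   52.6] ax x [ 0.002  0.    -1.   ] jaw 90.0 w 23.5 F [-0.2  0.7 -0.9] q [ 0.14  0.73 -0.04  1.84  0.05  0.57  1.64]
dp [0.2 1.  0.1]
twist [0.    0.    0.002] dp in goal axes [0.2 1.  0.1]
```

Emit:
step_arm --plan '[{"claw": 30,"dp": [0.5,0,0],"twist": [0,0,0]},{"claw": 50,"dp": [0,0,0],"twist": [0,0,0]},{"claw": 50,"dp": [0,0,0],"twist": [0,0,0]},{"claw": 50,"dp": [-20,0,0],"twist": [0,0,0]},{"claw": 50,"dp": [-45,0,0],"twist": [0,0,0]},{"claw": 50,"dp": [-45,0,0],"twist": [0,0,0]},{"claw": 50,"dp": [0,24,18],"twist": [0,0,0]},{"claw": 50,"dp": [0,40,30],"twist": [0,0,0]},{"claw": 50,"dp": [0,40,30],"twist": [0,0,0]},{"claw": 50,"dp": [0,40,30],"twist": [0,0,0]},{"claw": 50,"dp": [0,40,30],"twist": [0,0,0]},{"claw": 50,"dp": [0,0,0],"twist": [0,0,0]}]'

```text
time_s: 8.6
position: [473.9, 6.6, 175.5]
orientation: [-1.566, 1.557, 0.004]
ft_force: [0.9, -0.6, 0.3]
width: 0.538
```

```bash
cat >> h.py <<'E'
def knobs(name):
    s,p,d=snap('wrist',name)
    W=cloud('wrist',p,d,s)
    m=(d>0)&(W[...,2]>58)&(W[...,2]<95)&(W[...,0]>440)&(W[...,0]<700)&(abs(W[...,1])<220)
    nl,lab,st,ce=cv2.connectedComponentsWithStats(m.astype(np.uint8))
    for i in range(1,nl):
        if st[i,4]>60:
            Q=W[lab==i];t=Q[Q[:,2]>np.percentile(Q[:,2],97)-4];print('knob',ce[i].round(),st[i,4],t.mean(0).round(1),((t.min(0)+t.max(0))/2).round(1))
E
python3 -c "
from h import *
knobs('w3');snap('side','d3')
a=np.hstack([cv2.resize(cv2.imread('pics/'+n+'.png'),(400,300)) for n in ('w3','d3')]);cv2.imwrite('pics/j3.png',a)
go([468.6,9.3,53],90)"
```

```text
knob [320. 236.] 971 [467.6  10.3  86.9] [468.1  10.2  87.1]
knob [201. 236.] 1081 [467.8 -79.5  86.8] [468.5 -80.   86.9]
knob [ 79. 238.] 1280 [ 469.  -173.5   87. ] [ 469.8 -174.    86.9]
t 8.7 pos [477.2   5.  175.5] ax x [ 0.017 -0.    -1.   ] jaw 89.8 w 50.1 F [-0.6 -0.4  0.2] q [-0.09  0.37 -0.06  2.21  0.04  0.55  1.39]
dp [122.3  10.7   4.3]
twist [-0.004 -0.     0.017] dp in goal axes [122.5   8.6   4.3]
```

View pics/j3.png

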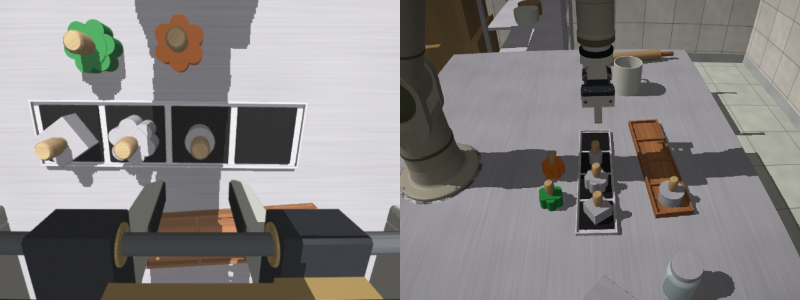

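The big cutter stands in the rack's right-end bay. Next is the small round one.

Emit:
step_arm --plan '[{"claw": 50,"dp": [20,9,4.8],"twist": [-0.004,0,0.017]},{"claw": 50,"dp": [35,0,0],"twist": [0,0,0]},{"claw": 50,"dp": [30,0,0],"twist": [0,0,0]},{"claw": 50,"dp": [0,0,0],"twist": [0,0,0]}]'

```text
time_s: 9.2
position: [476.3, 6.7, 90.5]
orientation: [-1.637, 1.562, -0.072]
ft_force: [0.9, 0.1, 0.3]
width: 0.539
```

```bash
python3 -c "
from h import *
go([468.4,9.8,53],90)"
```

```text
t 9.2 pos [476.3   6.7  90.5] ax x [ 0.008 -0.001 -1.   ] jaw 89.7 w 50.1 F [0.9 0.1 0.3] q [-0.11  0.52 -0.04  2.28  0.07  0.34  1.36]
dp [37.4  8.3  3.1]
twist [-0.005 -0.001  0.008] dp in goal axes [37.5  7.9  3.1]
```

Emit:
step_arm --plan '[{"claw": 50,"dp": [10,8,3.1],"twist": [-0.005,0,0.008]},{"claw": 50,"dp": [15,1,0],"twist": [0,0,0]},{"claw": 50,"dp": [10,1,0],"twist": [0,0,0]},{"claw": 50,"dp": [0,0,0],"twist": [0,0,0]}]'

```text
time_s: 9.7
position: [468.4, 9.2, 56.6]
orientation: [-1.669, 1.567, -0.1]
ft_force: [0.7, -0.1, 0.8]
width: 0.537
```

```bash
python3 -c "
from h import *
go([468.4,9.8,53],90)"
```

```text
t 9.7 pos [468.4   9.2  56.6] ax x [ 0.004 -0.    -1.   ] jaw 89.9 w 50.0 F [ 0.7 -0.1  0.8] q [-0.12  0.58 -0.03  2.31  0.07  0.25  1.35]
dp [3.6 0.1 0.6]
twist [-0.002 -0.     0.004] dp in goal axes [3.6 0.  0.6]
```

Emit:
step_arm --plan '[{"claw": 40,"dp": [3.8,0,0.6],"twist": [-0.002,0,0.004]},{"claw": 20,"dp": [0.5,0,0],"twist": [0,0,0]},{"claw": 12,"dp": [0,0,0],"twist": [0,0,0]},{"claw": 12,"dp": [0,0,0],"twist": [0,0,0]},{"claw": 12,"dp": [0,0,0],"twist": [0,0,0]},{"claw": 12,"dp": [0,0,0],"twist": [0,0,0]}]'

```text
time_s: 10.45
position: [469.1, 9.9, 53.3]
orientation: [-1.665, 1.569, -0.094]
ft_force: [-0.2, 0.2, -0.7]
width: 0.247
```

```bash
python3 -c "
from h import *
go([652.8,-39.6,162],90)"
```

```text
t 10.45 pos [469.1   9.9  53.3] ax x [ 0.002 -0.    -1.   ] jaw 90.0 w 23.0 F [-0.2  0.2 -0.7] q [-0.12  0.59 -0.03  2.31  0.07  0.24  1.35]
dp [-108.4 -183.9  -49.5]
twist [-0.    -0.     0.002] dp in goal axes [-108.7 -183.7  -49.5]
```

Emit:
step_arm --plan '[{"claw": 12,"dp": [-20,0,0],"twist": [0,0,0]},{"claw": 12,"dp": [-40,0,0],"twist": [0,0,0]},{"claw": 12,"dp": [-42,0,0],"twist": [0,0,0]},{"claw": 12,"dp": [-5,-20,-5],"twist": [0,0,0]},{"claw": 12,"dp": [0,-40,-11],"twist": [0,0,0]},{"claw": 12,"dp": [0,-40,-11],"twist": [0,0,0]},{"claw": 12,"dp": [0,-40,-11],"twist": [0,0,0]},{"claw": 12,"dp": [0,-30,-8],"twist": [0,0,0]},{"claw": 12,"dp": [0,-12,-3],"twist": [0,0,0]},{"claw": 12,"dp": [0,0,0],"twist": [0,0,0]}]'

```text
time_s: 11.7
position: [653.2, -40.3, 163.2]
orientation: [1.794, 1.569, -2.917]
ft_force: [0.2, -0.5, -0.7]
width: 0.251
```

```bash
python3 -c "
from h import *
go([652.8,-39.6,52.3],90)"
```

```text
t 11.7 pos [653.2 -40.3 163.2] ax x [-0.002 -0.    -1.   ] jaw 90.1 w 23.3 F [ 0.2 -0.5 -0.7] q [ 0.01  0.58 -0.05  1.82  0.04  0.75  1.51]
dp [1.109e+02 1.000e-01 8.000e-01]
twist [ 0.001 -0.    -0.002] dp in goal axes [110.9   0.4   0.7]
```

Emit:
step_arm --plan '[{"claw": 12,"dp": [25,0,0.5],"twist": [0.001,0,-0.002]},{"claw": 12,"dp": [40,0,0],"twist": [0,0,0]},{"claw": 12,"dp": [27,0,0],"twist": [0,0,0]},{"claw": 12,"dp": [8,0,0],"twist": [0,0,0]},{"claw": 12,"dp": [0,0,0],"twist": [0,0,0]}]'

```text
time_s: 12.32
position: [647.6, -37.4, 62.7]
orientation: [1.345, 1.569, 2.918]
ft_force: [-0.0, 0.3, -1.3]
width: 0.247
```

```bash
python3 -c "
from h import *
go([652.8,-39.6,52.3],90)"
```

```text
t 12.32 pos [647.6 -37.4  62.7] ax x [-0.002  0.    -1.   ] jaw 90.1 w 23.0 F [-0.   0.3 -1.3] q [ 0.    0.7  -0.05  1.89  0.06  0.56  1.49]
dp [10.4 -5.2 -2.2]
twist [ 0.002  0.    -0.002] dp in goal axes [10.4 -5.2 -2.2]
```

Emit:
step_arm --plan '[{"claw": 12,"dp": [4,-5.2,-2.2],"twist": [0.002,0,-0.002]},{"claw": 12,"dp": [3,0,0],"twist": [0,0,0]},{"claw": 12,"dp": [2.5,0,0],"twist": [0,0,0]},{"claw": 12,"dp": [1.5,0,0],"twist": [0,0,0]},{"claw": 12,"dp": [0.5,0,0],"twist": [0,0,0]}]'

```text
time_s: 12.95
position: [654.6, -39.7, 53.6]
orientation: [-1.463, 1.566, 0.108]
ft_force: [0.1, 0.8, -0.5]
width: 0.254
```

```bash
python3 -c "
from h import *
go([652.8,-39.6,52.3],90)"
```

```text
t 12.95 pos [654.6 -39.7  53.6] ax x [ 0.004  0.    -1.   ] jaw 90.0 w 23.6 F [ 0.1  0.8 -0.5] q [ 0.    0.71 -0.05  1.88  0.06  0.54  1.49]
dp [1.3 1.8 0.1]
twist [0.    0.    0.004] dp in goal axes [1.3 1.8 0.1]
```

Emit:
step_arm --plan '[{"claw": 12,"dp": [1.6,1.8,0],"twist": [0,0,0.004]},{"claw": 12,"dp": [0.8,0,0],"twist": [0,0,0]},{"claw": 12,"dp": [0,0,0],"twist": [0,0,0]}]'

```text
time_s: 13.32
position: [653.1, -39.7, 52.2]
orientation: [-1.155, 1.57, 0.416]
ft_force: [-0.0, 0.7, -1.2]
width: 0.251
```

```bash
python3 -c "
from h import *
go([652.8,-39.6,52.3],90)"
```

```text
t 13.32 pos [653.1 -39.7  52.2] ax x [ 0.001  0.001 -1.   ] jaw 90.0 w 23.3 F [-0.   0.7 -1.2] q [ 0.    0.72 -0.05  1.89  0.06  0.54  1.49]
dp [-0.1  0.3  0.1]
twist [0.    0.001 0.001] dp in goal axes [-0.1  0.3  0.1]
```

Emit:
step_arm --plan '[{"claw": 30,"dp": [0.3,0,0],"twist": [0,0,0]},{"claw": 50,"dp": [0,0,0],"twist": [0,0,0]},{"claw": 50,"dp": [0,0,0],"twist": [0,0,0]},{"claw": 50,"dp": [-20,0,0],"twist": [0,0,0]},{"claw": 50,"dp": [-40,0,0],"twist": [0,0,0]},{"claw": 50,"dp": [-40,0,0],"twist": [0,0,0]},{"claw": 50,"dp": [0,24,-6],"twist": [0,0,0]},{"claw": 50,"dp": [0,40,-9],"twist": [0,0,0]},{"claw": 50,"dp": [0,40,-9],"twist": [0,0,0]},{"claw": 50,"dp": [0,40,-9],"twist": [0,0,0]},{"claw": 50,"dp": [0,30,-6],"twist": [0,0,0]},{"claw": 50,"dp": [0,0,0],"twist": [0,0,0]}]'

```text
time_s: 14.82
position: [476.0, -79.9, 164.9]
orientation: [-1.588, 1.559, -0.018]
ft_force: [0.0, -0.2, -0.5]
width: 0.542
```

```bash
python3 -c "
from h import *
knobs('w4');snap('side','d4')
a=np.hstack([cv2.resize(cv2.imread('pics/'+n+'.png'),(400,300)) for n in ('w4','d4')]);cv2.imwrite('pics/j4.png',a)
go([468.8,-80.7,53],90)"
```

```text
knob [315. 238.] 1054 [467.9 -80.1  86.8] [468.3 -80.   86.8]
knob [185. 239.] 1189 [ 468.8 -174.1   86.9] [ 469.4 -174.9   86.9]
knob [360. 435.] 940 [648.6 -40.2  85.6] [649.5 -40.5  85.4]
knob [255. 438.] 770 [ 652.9 -133.9   85.1] [ 653.3 -133.8   85.4]
t 14.93 pos [478.9 -79.3 164.8] ax x [ 0.014  0.    -1.   ] jaw 90.0 w 50.0 F [ 0.5  1.1 -0.2] q [ 0.1   0.39 -0.07  2.2   0.05  0.54  1.56]
dp [111.6  11.6  -1.4]
twist [0.001 0.    0.014] dp in goal axes [111.8  10.1  -1.4]
```

View pics/j4.png

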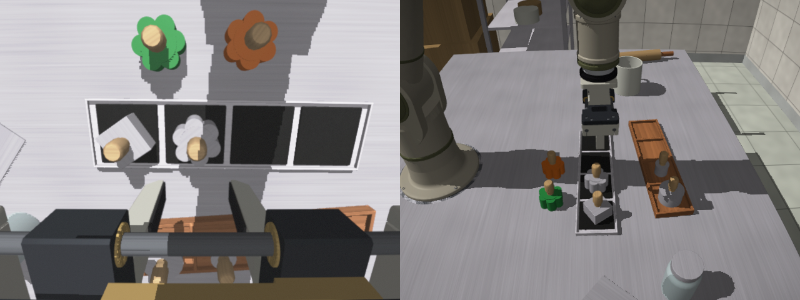

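The first two are in place. The gripper is over the steel flower, wrist pixel (315,238).

Emit:
step_arm --plan '[{"claw": 50,"dp": [20,10,-1.4],"twist": [0.001,0,0.014]},{"claw": 50,"dp": [35,1,0],"twist": [0,0,0]},{"claw": 50,"dp": [22,1,0],"twist": [0,0,0]},{"claw": 50,"dp": [0,0,0],"twist": [0,0,0]}]'

```text
time_s: 15.42
position: [474.7, -79.4, 87.6]
orientation: [-1.53, 1.563, 0.043]
ft_force: [0.3, 0.1, -0.1]
width: 0.537
```

```bash
python3 -c "
from h import *
go([468.6,-80.6,53],90)"
```

```text
t 15.43 pos [474.7 -79.4  87.6] ax x [ 0.008  0.    -1.   ] jaw 90.1 w 49.9 F [ 0.3  0.1 -0.1] q [ 0.09  0.53 -0.05  2.27  0.08  0.34  1.54]
dp [34.5  6.4 -1.2]
twist [0.002 0.    0.008] dp in goal axes [34.6  6.1 -1.2]
```

Emit:
step_arm --plan '[{"claw": 50,"dp": [10,6.2,-1.2],"twist": [0.002,0,0.008]},{"claw": 50,"dp": [14,1,0],"twist": [0,0,0]},{"claw": 50,"dp": [8,1,0],"twist": [0,0,0]},{"claw": 50,"dp": [0,0,0],"twist": [0,0,0]}]'

```text
time_s: 15.92
position: [468.3, -80.5, 55.0]
orientation: [-1.502, 1.568, 0.069]
ft_force: [-0.3, -0.2, -0.2]
width: 0.54
```

```bash
python3 -c "
from h import *
go([468.6,-80.6,53],90)"
```

```text
t 15.93 pos [468.3 -80.5  55. ] ax x [ 0.003  0.    -1.   ] jaw 90.0 w 50.2 F [-0.3 -0.2 -0.2] q [ 0.08  0.59 -0.04  2.3   0.08  0.26  1.54]
dp [ 2.  -0.3 -0.1]
twist [0.    0.    0.003] dp in goal axes [ 2.  -0.3 -0.1]
```

Emit:
step_arm --plan '[{"claw": 40,"dp": [2,0,0],"twist": [0,0,0.003]},{"claw": 20,"dp": [0.5,0,0],"twist": [0,0,0]},{"claw": 12,"dp": [0,0,0],"twist": [0,0,0]},{"claw": 12,"dp": [0,0,0],"twist": [0,0,0]},{"claw": 12,"dp": [0,0,0],"twist": [0,0,0]},{"claw": 12,"dp": [0,0,0],"twist": [0,0,0]}]'

```text
time_s: 16.68
position: [468.8, -80.6, 53.1]
orientation: [-1.495, 1.57, 0.076]
ft_force: [0.1, -0.4, -0.8]
width: 0.253
```

```bash
python3 -c "
from h import *
go([645.8,55.2,162],90)"
```

```text
t 16.68 pos [468.8 -80.6  53.1] ax x [ 0.001  0.    -1.   ] jaw 90.0 w 23.5 F [ 0.1 -0.4 -0.8] q [ 0.08  0.59 -0.04  2.29  0.08  0.26  1.53]
dp [-108.7 -177.1  135.8]
twist [0.    0.    0.001] dp in goal axes [-108.9 -177.   135.8]
```

Emit:
step_arm --plan '[{"claw": 12,"dp": [-20,0,0],"twist": [0,0,0]},{"claw": 12,"dp": [-40,0,0],"twist": [0,0,0]},{"claw": 12,"dp": [-42,0,0],"twist": [0,0,0]},{"claw": 12,"dp": [-5,-19,15],"twist": [0,0,0]},{"claw": 12,"dp": [0,-37,28],"twist": [0,0,0]},{"claw": 12,"dp": [0,-37,28],"twist": [0,0,0]},{"claw": 12,"dp": [0,-37,28],"twist": [0,0,0]},{"claw": 12,"dp": [0,-30,23],"twist": [0,0,0]},{"claw": 12,"dp": [0,-15,11],"twist": [0,0,0]},{"claw": 12,"dp": [0,0,0],"twist": [0,0,0]}]'

```text
time_s: 17.92
position: [646.9, 55.6, 163.0]
orientation: [1.627, 1.569, -3.088]
ft_force: [-1.5, -0.3, -0.9]
width: 0.254
```

```bash
python3 -c "
from h import *
go([645.8,55.2,52.1],90)"
```

```text
t 17.93 pos [646.9  55.6 163. ] ax x [-0.001 -0.    -1.   ] jaw 89.9 w 23.7 F [-1.5 -0.3 -0.9] q [-0.14  0.57 -0.06  1.83  0.04  0.75  1.35]
dp [110.9   1.   -0.4]
twist [-0.002 -0.    -0.001] dp in goal axes [110.9   1.1  -0.4]
```

Emit:
step_arm --plan '[{"claw": 12,"dp": [25,0,0],"twist": [-0.002,0,-0.001]},{"claw": 12,"dp": [40,-1,0],"twist": [0,0,0]},{"claw": 12,"dp": [27,-1,0],"twist": [0,0,0]},{"claw": 12,"dp": [8,-1,0],"twist": [0,0,0]},{"claw": 12,"dp": [0,0,0],"twist": [0,0,0]}]'

```text
time_s: 18.55
position: [646.3, 51.1, 61.7]
orientation: [2.407, 1.568, -2.308]
ft_force: [-1.0, -0.5, 0.0]
width: 0.25
```

```bash
python3 -c "
from h import *
go([645.8,55.2,52.1],90)"
```

```text
t 18.55 pos [646.3  51.1  61.7] ax x [-0.002 -0.002 -1.   ] jaw 89.8 w 23.3 F [-1.  -0.5  0. ] q [-0.14  0.7  -0.05  1.89  0.06  0.55  1.34]
dp [9.6 0.5 4.1]
twist [-0.003 -0.002 -0.002] dp in goal axes [9.6 0.5 4.1]
```

Emit:
step_arm --plan '[{"claw": 12,"dp": [4,0.5,4.1],"twist": [-0.003,-0.002,-0.002]},{"claw": 12,"dp": [3,0,0],"twist": [0,0,0]},{"claw": 12,"dp": [2,0,0],"twist": [0,0,0]},{"claw": 12,"dp": [1,0,0],"twist": [0,0,0]},{"claw": 12,"dp": [0.5,0,0],"twist": [0,0,0]}]'

```text
time_s: 19.18
position: [647.0, 55.4, 53.7]
orientation: [-1.441, 1.566, 0.13]
ft_force: [-0.7, -0.1, -1.5]
width: 0.252
```

```bash
python3 -c "
from h import *
go([645.8,55.2,52.1],90)"
```

```text
t 19.18 pos [647.   55.4  53.7] ax x [ 0.005  0.001 -1.   ] jaw 90.0 w 23.4 F [-0.7 -0.1 -1.5] q [-0.14  0.71 -0.05  1.9   0.06  0.53  1.34]
dp [ 1.6  1.2 -0.2]
twist [-0.     0.001  0.005] dp in goal axes [ 1.6  1.2 -0.2]
```

Emit:
step_arm --plan '[{"claw": 12,"dp": [1.8,1.2,0],"twist": [0,0.001,0.005]},{"claw": 12,"dp": [0.8,0,0],"twist": [0,0,0]},{"claw": 12,"dp": [0,0,0],"twist": [0,0,0]}]'

```text
time_s: 19.55
position: [645.9, 55.4, 52.0]
orientation: [2.335, 1.57, -2.377]
ft_force: [-0.7, -0.5, -0.9]
width: 0.253
```

```bash
python3 -c "
from h import *
go([645.8,55.2,52.1],90)"
```

```text
t 19.55 pos [645.9  55.4  52. ] ax x [-0.001 -0.001 -1.   ] jaw 90.0 w 23.6 F [-0.7 -0.5 -0.9] q [-0.14  0.71 -0.05  1.9   0.06  0.53  1.34]
dp [-0.1  0.1 -0.2]
twist [-0.    -0.001 -0.001] dp in goal axes [-0.1  0.1 -0.2]
```

Emit:
step_arm --plan '[{"claw": 30,"dp": [0.3,0,0],"twist": [0,0,0]},{"claw": 50,"dp": [0,0,0],"twist": [0,0,0]},{"claw": 50,"dp": [0,0,0],"twist": [0,0,0]},{"claw": 50,"dp": [-20,0,0],"twist": [0,0,0]},{"claw": 50,"dp": [-40,0,0],"twist": [0,0,0]},{"claw": 50,"dp": [-42,0,0],"twist": [0,0,0]},{"claw": 50,"dp": [0,18,-24],"twist": [0,0,0]},{"claw": 50,"dp": [0,33,-43],"twist": [0,0,0]},{"claw": 50,"dp": [0,33,-43],"twist": [0,0,0]},{"claw": 50,"dp": [0,33,-43],"twist": [0,0,0]},{"claw": 50,"dp": [0,25,-33],"twist": [0,0,0]},{"claw": 50,"dp": [0,15,-20],"twist": [0,0,0]}]'

```text
time_s: 21.05
position: [488.3, -154.3, 167.4]
orientation: [-1.642, 1.559, -0.068]
ft_force: [1.5, 0.3, 0.3]
width: 0.542
```

Emit:
step_arm --plan '[{"claw": 50,"dp": [0,8,-10],"twist": [0,0,0]},{"claw": 50,"dp": [0,0,0],"twist": [0,0,0]}]'

```text
time_s: 21.3
position: [479.8, -166.1, 169.3]
orientation: [-1.7, 1.557, -0.129]
ft_force: [1.1, 0.6, -0.3]
width: 0.534
```

```bash
python3 -c "
from h import *
knobs('w5');snap('side','d5')
a=np.hstack([cv2.resize(cv2.imread('pics/'+n+'.png'),(400,300)) for n in ('w5','d5')]);cv2.imwrite('pics/j5.png',a)
go([469.4,-175,53],90)"
```

```text
knob [304. 232.] 1021 [ 468.8 -174.7   86.8] [ 469.2 -174.9   86.8]
knob [350. 434.] 915 [ 656.7 -134.8   85.7] [ 656.8 -134.4   85.4]
t 21.4 pos [ 480.6 -165.   169. ] ax x [ 0.014 -0.001 -1.   ] jaw 90.1 w 49.8 F [0.2 0.9 0.1] q [ 0.28  0.41 -0.08  2.15  0.06  0.57  1.73]
dp [115.9  12.8  -9.8]
twist [ 0.002 -0.001  0.014] dp in goal axes [116.   11.2 -10. ]
```

View pics/j5.png

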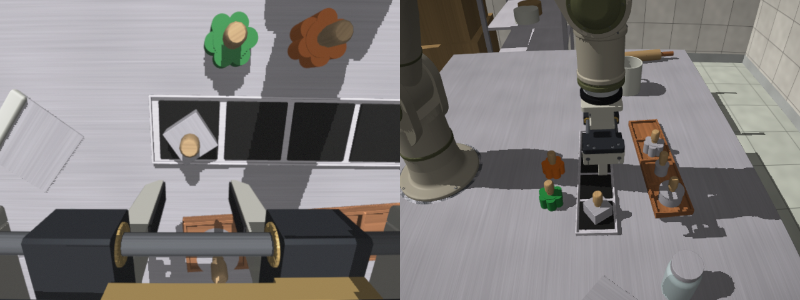

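Three are placed. The last is the square one, wrist pixel (304,232) at full scale.

Emit:
step_arm --plan '[{"claw": 50,"dp": [20,11,-10],"twist": [0.002,-0.001,0.014]},{"claw": 50,"dp": [35,1,0],"twist": [0,0,0]},{"claw": 50,"dp": [22,1,0],"twist": [0,0,0]},{"claw": 50,"dp": [0,0,0],"twist": [0,0,0]}]'

```text
time_s: 21.9
position: [472.7, -170.7, 90.5]
orientation: [-1.35, 1.567, 0.229]
ft_force: [-0.1, -0.1, 0.3]
width: 0.539
```

```bash
python3 -c "
from h import *
go([469.4,-175,53],90)"
```

```text
t 21.9 pos [ 472.7 -170.7   90.5] ax x [ 0.003  0.001 -1.   ] jaw 90.5 w 50.2 F [-0.1 -0.1  0.3] q [ 0.28  0.54 -0.07  2.21  0.08  0.39  1.73]
dp [37.5  3.4 -4.3]
twist [0.008 0.001 0.003] dp in goal axes [37.5  3.3 -4.3]
```

Emit:
step_arm --plan '[{"claw": 50,"dp": [10,3.4,-4.4],"twist": [0.008,0.001,0.003]},{"claw": 50,"dp": [16,1,0],"twist": [0,0,0]},{"claw": 50,"dp": [9,1,0],"twist": [0,0,0]},{"claw": 50,"dp": [0,0,0],"twist": [0,0,0]}]'

```text
time_s: 22.4
position: [469.5, -174.8, 55.9]
orientation: [-1.842, 1.567, -0.27]
ft_force: [-0.3, -0.4, 0.6]
width: 0.537
```

```bash
python3 -c "
from h import *
go([469.4,-175,53],90)"
```

```text
t 22.4 pos [ 469.5 -174.8   55.9] ax x [ 0.004 -0.001 -1.   ] jaw 90.1 w 49.9 F [-0.3 -0.4  0.6] q [ 0.28  0.6  -0.05  2.24  0.1   0.3   1.72]
dp [ 2.9  0.1 -0.2]
twist [ 0.001 -0.001  0.004] dp in goal axes [ 2.9  0.1 -0.2]
```

Emit:
step_arm --plan '[{"claw": 40,"dp": [3,0,0],"twist": [0,0,0.004]},{"claw": 20,"dp": [0.5,0,0],"twist": [0,0,0]},{"claw": 12,"dp": [0,0,0],"twist": [0,0,0]},{"claw": 12,"dp": [0,0,0],"twist": [0,0,0]},{"claw": 12,"dp": [0,0,0],"twist": [0,0,0]},{"claw": 12,"dp": [0,0,0],"twist": [0,0,0]}]'

```text
time_s: 23.15
position: [470.1, -175.1, 53.4]
orientation: [-2.524, 1.569, -0.953]
ft_force: [0.9, -0.7, -2.3]
width: 0.254
```

```bash
python3 -c "
from h import *
go([638.8,149.9,165],90)"
```

```text
t 23.15 pos [ 470.1 -175.1   53.4] ax x [ 0.001 -0.002 -1.   ] jaw 90.1 w 23.7 F [ 0.9 -0.7 -2.3] q [ 0.28  0.6  -0.05  2.24  0.1   0.3   1.72]
dp [-111.9 -169.2  324.6]
twist [ 0.001 -0.002  0.001] dp in goal axes [-111.6 -168.7  325. ]
```

Emit:
step_arm --plan '[{"claw": 12,"dp": [-20,0,0],"twist": [0,0,0]},{"claw": 12,"dp": [-42,0,0],"twist": [0,0,0]},{"claw": 12,"dp": [-45,0,0],"twist": [0,0,0]},{"claw": 12,"dp": [-5,-11,22],"twist": [0,0,0]},{"claw": 12,"dp": [0,-23,44],"twist": [0,0,0]},{"claw": 12,"dp": [0,-23,44],"twist": [0,0,0]},{"claw": 12,"dp": [0,-23,44],"twist": [0,0,0]},{"claw": 12,"dp": [0,-23,44],"twist": [0,0,0]},{"claw": 12,"dp": [0,-23,44],"twist": [0,0,0]},{"claw": 12,"dp": [0,-20,38],"twist": [0,0,0]},{"claw": 12,"dp": [0,-10,20],"twist": [0,0,0]},{"claw": 12,"dp": [0,0,0],"twist": [0,0,0]}]'

```text
time_s: 24.65
position: [628.9, 132.2, 167.6]
orientation: [2.599, 1.568, -2.117]
ft_force: [0.1, -0.2, -1.4]
width: 0.251
```

```bash
python3 -c "
from h import *
go([638.8,149.9,52.4],90)"
```

```text
t 24.65 pos [628.9 132.2 167.6] ax x [-0.001 -0.002 -1.   ] jaw 89.8 w 23.3 F [ 0.1 -0.2 -1.4] q [-0.26  0.56 -0.06  1.84  0.05  0.75  1.22]
dp [115.1 -10.   18. ]
twist [-0.004 -0.002 -0.001] dp in goal axes [115.2  -9.9  17.7]
```

Emit:
step_arm --plan '[{"claw": 12,"dp": [15,-10,17.5],"twist": [-0.004,-0.002,-0.001]},{"claw": 12,"dp": [35,-1,0],"twist": [0,0,0]},{"claw": 12,"dp": [20,0,0],"twist": [0,0,0]},{"claw": 12,"dp": [0,0,0],"twist": [0,0,0]}]'

```text
time_s: 25.15
position: [640.0, 145.8, 93.4]
orientation: [2.528, 1.568, -2.189]
ft_force: [-0.1, -0.6, -0.7]
width: 0.248
```

```bash
python3 -c "
from h import *
go([638.8,149.9,52.4],90)"
```

```text
t 25.15 pos [640.  145.8  93.4] ax x [-0.002 -0.002 -1.   ] jaw 89.7 w 23.1 F [-0.1 -0.6 -0.7] q [-0.28  0.66 -0.05  1.86  0.06  0.62  1.2 ]
dp [41.   1.1  4.2]
twist [-0.005 -0.002 -0.002] dp in goal axes [41.   1.2  4.1]
```

Emit:
step_arm --plan '[{"claw": 12,"dp": [10,1,4.2],"twist": [-0.005,-0.002,-0.002]},{"claw": 12,"dp": [14,0,0.5],"twist": [0,0,0]},{"claw": 12,"dp": [8,0,0.5],"twist": [0,0,0]},{"claw": 12,"dp": [0,0,0],"twist": [0,0,0]}]'

```text
time_s: 25.65
position: [639.7, 150.7, 60.3]
orientation: [-1.526, 1.569, 0.044]
ft_force: [0.6, -0.6, -1.4]
width: 0.252
```

```bash
python3 -c "
from h import *
go([638.8,149.9,52.4],90)"
```

```text
t 25.65 pos [639.7 150.7  60.3] ax x [ 0.002  0.    -1.   ] jaw 90.0 w 23.4 F [ 0.6 -0.6 -1.4] q [-0.28  0.71 -0.05  1.88  0.07  0.56  1.19]
dp [ 7.9  0.9 -0.8]
twist [-0.001  0.     0.002] dp in goal axes [ 7.9  0.9 -0.8]
```

Emit:
step_arm --plan '[{"claw": 12,"dp": [3.5,0.9,-0.8],"twist": [0,0,0.002]},{"claw": 12,"dp": [2.5,0,0],"twist": [0,0,0]},{"claw": 12,"dp": [1.5,0,0],"twist": [0,0,0]},{"claw": 12,"dp": [1,0,0],"twist": [0,0,0]},{"claw": 12,"dp": [0.5,0,0],"twist": [0,0,0]}]'

```text
time_s: 26.28
position: [639.4, 149.9, 52.3]
orientation: [-1.27, 1.569, 0.3]
ft_force: [-3.4, -0.3, 7.6]
width: 0.25
```

```bash
python3 -c "
from h import *
go([638.8,149.9,52.4],90)"
```

```text
t 26.27 pos [639.4 149.9  52.3] ax x [ 0.002  0.001 -1.   ] jaw 89.9 w 23.3 F [-3.4 -0.3  7.6] q [-0.28  0.72 -0.05  1.88  0.07  0.54  1.19]
dp [-0.1  0.6 -0. ]
twist [-0.001  0.001  0.002] dp in goal axes [-0.1  0.6 -0. ]
```

Contact with the bay floor (about 8 N). Now release, rise straight up and check.

Emit:
step_arm --plan '[{"claw": 30,"dp": [0,0,0],"twist": [0,0,0]},{"claw": 50,"dp": [0,0,0],"twist": [0,0,0]},{"claw": 50,"dp": [0,0,0],"twist": [0,0,0]},{"claw": 50,"dp": [-20,0,0],"twist": [0,0,0]},{"claw": 50,"dp": [-40,0,0],"twist": [0,0,0]},{"claw": 50,"dp": [-50,0,0],"twist": [0,0,0]},{"claw": 50,"dp": [-50,0,0],"twist": [0,0,0]},{"claw": 50,"dp": [0,35,40],"twist": [0,0,0]},{"claw": 50,"dp": [0,35,40],"twist": [0,0,0]},{"claw": 50,"dp": [0,35,40],"twist": [0,0,0]},{"claw": 50,"dp": [0,0,30],"twist": [0,0,0]},{"claw": 50,"dp": [0,0,0],"twist": [0,0,0]}]'

```text
time_s: 27.78
position: [533.3, 304.3, 230.3]
orientation: [-1.086, 1.557, 0.481]
ft_force: [0.3, -0.3, -0.0]
width: 0.537
```

Emit:
step_arm --plan '[{"claw": 50,"dp": [0,0,0],"twist": [0,0,0]},{"claw": 50,"dp": [0,0,0],"twist": [0,0,0]},{"claw": 50,"dp": [0,0,0],"twist": [0,0,0]}]'

```text
time_s: 28.15
position: [534.2, 301.3, 231.7]
orientation: [-1.17, 1.556, 0.394]
ft_force: [0.4, 0.4, -0.7]
width: 0.54
```

```bash
python3 - <<'E'
from h import *
a_=np.radians(4.2);RM=np.array([[np.cos(a_),-np.sin(a_)],[np.sin(a_),np.cos(a_)]])
for cam,n in (('scene','s6'),('side','d6')):
    s,p,d=snap(cam,n);W=cloud(cam,p,d);hsv=cv2.cvtColor(p,cv2.COLOR_RGB2HSV)
    m=(d>0)&(W[...,2]>58)&(W[...,2]<95)&(W[...,0]>600)&(W[...,0]<700)&(abs(W[...,1])<200)
    nl,lab,st,ce=cv2.connectedComponentsWithStats(m.astype(np.uint8))
    for i in range(1,nl):
        if st[i,4]>40:
            Q=W[lab==i];t=Q[Q[:,2]>np.percentile(Q[:,2],97)-4].mean(0);print(cam,ce[i].round(),t.round(1),'rack',((t[:2]-[649.3,7.8])@RM).round(1))
go([0,0,0])
a=np.hstack([cv2.imread('pics/s6.png')[200:440,140:480],cv2.imread('pics/d6.png')[160:400,280:520]]);cv2.imwrite('pics/j6.png',cv2.resize(a,None,fx=1.35,fy=1.35))
E
```

```text
scene [210. 289.] [ 661.3 -133.7   83.1] rack [   1.6 -142. ]
scene [269. 311.] [653.1 -39.8  83.6] rack [  0.3 -47.7]
scene [330. 335.] [647.4  55.1  83.4] rack [ 1.5 47.3]
scene [396. 360.] [639.6 149.7  83.7] rack [  0.7 142.3]
side [397. 186.] [639.2 147.3  85.6] rack [1.000e-01 1.399e+02]
side [408. 216.] [645.9  53.1  85.1] rack [-0.1 45.5]
side [421. 251.] [652.8 -42.3  85.3] rack [ -0.2 -50.2]
side [437. 292.] [ 659.3 -135.6   86. ] rack [  -0.5 -143.7]
t 28.25 pos [534.2 301.5 231.6] ax x [ 0.014  0.006 -1.   ] jaw 89.6 w 50.1 F [ 0.7 -1.4 -0.2] q [-0.56  0.45 -0.07  1.86  0.05  0.82  0.91]
dp [ 222.5  535.4 -306.2]
```

View pics/j6.png

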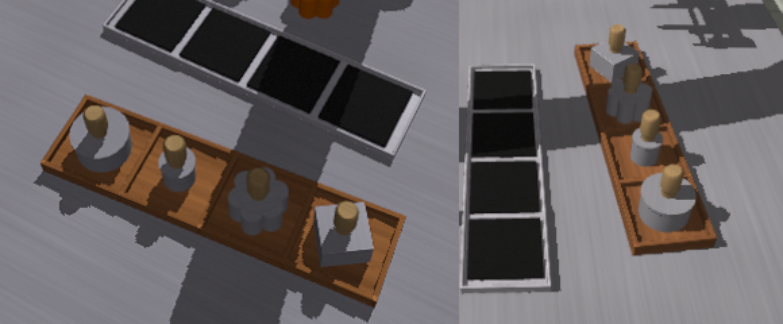

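The picture shows all four cutters upright and centred within about 2–3 mm. From the robot's right to left they are big round, small round, flower, square. The tray is empty, the gripper is open and clear, and all knob tops are at about z = 84–86 mm.

```bash
python3 -c "
from h import *
print(arm.job_done())"
```

```text
the job is handed in; nothing more can be done
None
```

All four cutters now stand upright in the storage rack in reverse order: big round in the right-end bay, then small round, steel flower, and square in the left-end bay. I gripped each one by its knob, set it down and let go. I did not touch the green and orange look-alikes.

- **Placement:** in the last scene and side pictures, every knob is within about 3 mm of its bay centre. The knob tops are at z ≈ 83–86 mm, where a seated cutter should read 85 mm. The two cameras differ by up to about 2.5 mm along the rack, roughly their calibration error.
- **Forces and time:** the highest wrist force I read was about 8 N, when the square cutter touched its bay floor. That was read only at the end of each move. I handed the job in at about 28 s, with the gripper open and clear of everything.
- **Disagreement:** while I was fetching the flower and the square, wrist-camera readings put the placed knobs 3–7 mm nearer the robot than intended. The arm was still settling when those pictures were taken, and the later fixed-camera check did not bear them out.

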